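Set the height stop of a slide-box feed track with the setting block

TASK

The slide-box track's height stop has been backed off. With the T-handle driver, turn the stop screw down until the setting block that lies beneath it just drags: feel the stop come to bear lightly on the block, and never clamp it hard or force the driver. Then draw the block out along the track by its knob, against that light drag, until it is clear of the stop and leave it lying in the track; put the driver back upright in its stand, leaving the screw as set and the other things undisturbed.

Things in the scene. Friction and masses are not known exactly. Their poses are not given: they have to be found in the camera images.
- gate: Fixed slide-box track with its height gate, dark grey base. Origin on the worktop below the stop screw's axis, z up, track along y from -150 to +170 mm. Its floor is 15 mm up, 41 mm wide between white rails (57 mm over their outsides, tops at 25 mm). A bridge 104 mm along x, 38 along y, top at 84 mm, crosses at y = 0. The block's knob and the empty track are on the -y side.
- screw_recess (a point): Centre of the mouth of the square recess in the top of the stop screw's round dark head (30 mm across, upright above the bridge, about 117 mm above the worktop at the start). Recess 13.2 mm across flats, 16 mm deep, flats square to this point's x and y. It turns, sinks and rises with the screw; its starting angle varies.
- stop_screw: The stop screw: clockwise from above lowers it 1.6 mm per rad; it stays where left. Turning it free takes 0.035 N m (about 0.015 stays on when stopped). Its black rubber bumper, 26 mm across, starts 1.4 to 4.8 mm above the block; it wears: feel for the gap. Bearing on the block, force grows 23 N, held torque 0.05 N m per rad. Right: 3 to 18 N; over 32 N spoils. Origin as screw_recess.
- setting_block: The setting block: bright steel, 38 mm wide (x), 60 long (y), 33 high, 0.55 kg, with a shank towards its own -y that carries a black knob. It lies in the track under the stop, axes as the gate's, 1.5 mm play to either rail. Origin: centre of its underside. Friction 0.2 on the track, 0.5 under the bumper: sliding it takes 1 N when free, some 3 to 14 N when the stop is set right.
- block_centre (a point): Centre of the setting block's rectangular body, half-way up (16.5 mm above its underside). Moves with the block.
- block_knob (a point): Middle of the setting block's black knob, an upright cylinder 18 mm across, reaching from 12 mm below to 12 mm above this point; 110 mm from the block's centre towards its own -y, 57 mm above the worktop. Room for fingers on both x sides of it, above the rails.
- driver: The T-handle driver, 87 mm tall, 0.17 kg. Origin at its bit's tip, z up along its shaft, handle bar along its own y, bit's flats square to x and y. Held at a fixed height while the screw is turned down, it is drawn down by friction in the recess: 1 to 4 N while the screw runs free (from 0.5 rad on; side load of the grip adds to it), some 2 to 3 N more once the stop bears with 10 N.
- driver_handle (a point): Centre of the driver's handle, an orange bar 76 mm long (its own y), 16 mm wide (x), 17 mm high, 78.5 mm above the tip of the bit. At the start the driver stands upright in its stand, this point 96 mm above the worktop.
- driver_tip (a point): Tip of the driver's square bit: 12 mm across flats, 14 mm long below a round shoulder 26 mm across, last 3.5 mm tapered to 7.6 mm. Fully in the recess or the stand's hole the shoulder rests on top, the tip is 14 mm below the mouth and the driver stands by itself. It fits the recess at any of four quarter turns, with about 0.1 rad of turning play either way.
- stand_hole (a point): Centre of the mouth of the hole in the driver's stand, a fixed grey block 62 x 62 mm on a 78 x 78 mm foot, its top 32 mm above the worktop. The hole is round, 19.8 mm across, 20 mm deep: the bit goes in at any angle.
- box_in_track: A dark blue slide box, 38 x 89 x 32 mm, waiting in the track on the +y side of the gate; to be left alone. Origin at the centre of its underside.
- bench_timer: A white bench timer with coloured buttons, 66 x 64 x 18 mm, on the worktop in front of the microscope; to be left alone. Origin at the centre of its underside.
- dropper: A small white dropper bottle with a red tip, 26 mm across, 66 mm tall, on the worktop; to be left alone. Origin at the centre of its underside.

How it is judged:
On the way, in this order (a step that is already met when the one before it is completed fails the run):
1. the driver's bit is seated in the stop screw's recess (horizontal distance between driver_tip and screw_recess below 0.004 m and z of driver_tip in the frame of screw_recess below -0.008 m), for 0.2 s.
2. the stop has been turned down to bear lightly on the setting block (contact force between setting_block and stop_screw between 2 and 20 N and horizontal distance between block_centre and screw_recess below 0.02 m), for 0.3 s.
3. the block is drawn along beneath the stop and drags lightly (contact force between setting_block and stop_screw between 1.5 and 22 N and distance of block_centre from where it was at the start of the episode above 0.01 m and y of block_centre in the frame of gate below -0.002 m), for 0.05 s.
At the end, for the whole second after the job is handed in: Block flat and still in the track, knob side, centre 44 to 125 mm from the screw axis, within 6 mm of the track's middle line; stop as set, bumper 0 to 1.5 mm below the height of the block's top; driver still and upright (0.12 rad) in its stand, bit 10 mm or more down the hole (y of block_centre in the frame of gate between -0.125 and -0.044 m and x of block_centre in the frame of gate between -0.006 and 0.006 m and z of block_centre in the frame of gate between 0.029 and 0.034 m and linear speed of each of setting_block, driver below 0.02 m/s and z of stop_bumper_c0 in the frame of gate between 0.0479 and 0.0495 m and horizontal distance between driver_tip and stand_hole below 0.006 m and z of driver_tip in the frame of stand_hole below -0.01 m and angle between driver's own z axis and vertical below 0.12 rad); the robot touches nothing.
It fails at once if the stop clamps the setting block hard (over 32 N) (contact force between setting_block and stop_screw above 32 N).
It fails at once if the fingers turn or push the stop screw directly (contact force between the fingers and stop_screw above 3 N).
It fails at once if the driver is forced against the screw (over 45 N) (contact force between driver and stop_screw above 45 N).
It fails at once if the waiting slide box is disturbed (moved over 10 mm) (distance of box_in_track from where it was at the start of the episode above 0.01 m).
It fails at once if the timer or the dropper bottle is pushed aside (over 15 mm) or the bottle knocked over (distance of any of bench_timer, dropper from where it was at the start of the episode above 0.015 m or angle between dropper's own z axis and vertical above 0.5 rad).
It also fails if it takes over 72 s, if anything falls off the work surface, if the arm or the gripper's body presses on something with over 40 N, if the wrist force passes 120 N, or if a joint passes its speed limit or range.

ROBOT

A 6-joint arm with a two-finger parallel gripper is mounted at the origin on a cart in front of the work surface, level with it; the furniture and walls round the work are solid. World frame = base frame: x ahead of the robot, y to its left, z up, the work surface at z = 0. Lengths are in m, angles in rad, forces in N, time in s.
With the tool pointing down it reaches from about 0.225 to 0.875 m from the base axis. Payload 3.4 kg.
Tool frame: the origin (TCP) lies at the very end of the fingers, on their centre line; the grasp point (between the pads) lies 19 mm behind it; z points along the fingers, y is the direction in which the jaws open and shut (so a half turn about z gives the same grasp; the last joint's range is limited). The gripper opens to 85 mm and grips with 20 to 120 N. Pads are 22 mm wide; open, the fingers measure 114 mm over their backs; the gripper's body (76 mm by 85 mm) begins 54 mm behind the grasp point. The pads swing forward as they close: fully open they stand 13 mm farther back than shut.
Start: joints at [-1.253, 0.276, 1.505, -0, 1.361, -0.121], TCP at [0.244, -0.521, 0.231] pointing down, gripper open.
Joint ranges: [-2.89, 2.89], [-0.75, 2.08], [0.22, 2.7], [-1.18, 4.32], [0.11, 2.71], [-2.7, 2.7]. Speed limits (rad/s): [2.57, 2.57, 3.14, 3.14, 3.14, 3.14].

INTERFACE

Orientations are given as a unit quaternion [w, x, y, z].
In Python, from rig import manip, viewer, job gives the robot as it stands.
- The arm moves only by the shell command python3 -m crank 'ROWS' [OPENING] [FORCE]. ROWS is JSON, a list of rows, each a list of 6 numbers: the shift along the tool's x, y, z in m, then the turn, a rotation vector about the tool's x, y, z in degrees. In form: [[dx, dy, dz, rx, ry, rz], ...]. A call has 1 to 20 rows; each row is the pose to reach, as a shift and turn from the pose measured when the call began, along the tool's axes at that moment; what a row does not reach only later rows make up. A row lasts 1/8 s, in which the tool goes at most 62.5 mm and 10.7 degrees, less where a joint would pass 70% of its speed; a pose out of reach is approached as far as the arm can. A call with a gripper value outside its range is refused whole. OPENING is the opening, from 0 (shut) to 1 (fully open), set as the call begins (- or left out, the last holds). The fingers move at their own pace and stop on an object; FORCE is the grip in N (left out, the last holds). Time passes only in rows, so rows that repeat a pose let the fingers close. It gives the time, the measured TCP pose, the force and the opening at its end, in the units of the state.
- manip.get_state(): the state, without advancing time (a new reading comes with each control period).
- viewer.get_image(name): name is "scene" or "side" or "wrist"; returns a dict with "frame" (384x512x3 uint8, blue, green, red), "range_z" (384x512 float32, m along the optical axis (not along the pixel's ray), 0 where there is no reading), "intrinsics" (3x3 intrinsics, pixels), "world_from_camera" (4x4, takes a point from camera to world coordinates); the wrist camera has in their place "mount" (4x4, takes a point from camera to tool coordinates, whose origin is the TCP and whose axes are the flange's). Camera axes: x right, y up, looking along -z (the intrinsics and any distortion apply to the point x, -y, -z); pixel columns grow to the right and rows downward; lengths in m; the calibration is good to about 2 mm. A picture is of the moment at which its call begins: read the wrist's pose just before it.
- job.sign_off(): hands the job in, once; it reports no verdict.
The state is a dict: "clock": time; "qpos": joint angles; "qd": joint speeds; "effort": joint torques, N m; "position": TCP position; "ee_rot": TCP orientation; "contact_force": force on the tool from outside, world axes, zero at the start; "moment": the same for the moment, N m; "width": finger opening in m.
Only numpy, scipy, OpenCV 4.12 (cv2) and the standard library are available. Lean on these libraries where they do the work, as an engineer would, in place of code of your own. Each camera call takes 0.05 s, during which the arm holds its last target. There are 200 camera calls.

## Working session

There is one attempt and no reset: what is moved stays moved. The work goes in short steps, Python scripts to look and compute and a shell command to move; the robot and the scene stay as the last step left them, time stands still between calls to the robot, and variables do not carry over. Pictures are saved under pics/ and viewed, about 8 in all and at most 12, crops included, and the job is handed in when it is done.

```bash
ls; mkdir -p pics; cat > h.py <<'E'
import numpy as np,cv2
from rig import manip,viewer,job
from scipy.spatial.transform import Rotation as R
def pose():
    s=manip.get_state();q=s['ee_rot'];T=np.eye(4);T[:3,:3]=R.from_quat([q[1],q[2],q[3],q[0]]).as_matrix();T[:3,3]=s['position'];return T,s
def grab(n):
    T,_=pose();d=viewer.get_image(n)
    d['W']=T@np.array(d['mount']) if 'mount' in d else np.array(d['world_from_camera']);d['K']=np.array(d['intrinsics']);return d
def cloud(d):
    z=d['range_z'];h,w=z.shape;u,v=np.meshgrid(np.arange(w),np.arange(h));K=d['K']
    P=np.stack([(u-K[0,2])/K[0,0]*z,-(v-K[1,2])/K[1,1]*z,-z],-1)
    return P@d['W'][:3,:3].T+d['W'][:3,3]
def ray(d,u,v,h):
    K=d['K'];r=d['W'][:3,:3]@np.array([(u-K[0,2])/K[0,0],-(v-K[1,2])/K[1,1],-1]);o=d['W'][:3,3];return o+r*(h-o[2])/r[2]
def totool(p):
    T,_=pose();return T[:3,:3].T@(np.array(p)-T[:3,3])
E
python3 - <<'E'
from h import *
T,s=pose();print(s);
a=[]
for n in('scene','side'):
    d=grab(n);a.append(d['frame']);np.save(n+'.npy',cloud(d));print([k for k in d],d['K'],d['W'])
    cv2.imwrite(f'pics/{n}.png',cv2.resize(d['frame'],(800,600)))
d=grab('wrist');print(d['mount'],d['K']);cv2.imwrite('pics/w0.png',d['frame'])
E
```

```text
pics
{'clock': 0.0, 'qpos': array([-1.25296516e+00,  2.76596637e-01,  1.50615609e+00, -2.34888850e-05,
        1.36071151e+00, -1.20984533e-01]), 'qd': array([0.00052987, 0.00056171, 0.00146382, 0.00050244, 0.00046026,
       0.00115639]), 'effort': array([ 1.13582690e-03, -4.16769218e+01, -2.45805663e+01, -1.67136882e-04,
        1.09282520e-02,  1.04306153e-05]), 'position': array([ 0.24412275, -0.52000208,  0.23042964]), 'ee_rot': array([-9.30137087e-04,  9.76025540e-01,  2.17654012e-01, -1.03383709e-04]), 'contact_force': array([0.51697086, 0.71712248, 0.56274499]), 'moment': array([-0.0093942 ,  0.02892484, -0.01637637]), 'width': 0.08522909469138726}
['frame', 'range_z', 'intrinsics', 'world_from_camera', 'W', 'K'] [[492.68304785   0.         252.28808853]
 [  0.         492.68304785 193.96116538]
 [  0.           0.           1.        ]] [[ 0.50011781  0.36533483 -0.78511951 -0.34140143]
 [-0.86587547  0.22344192 -0.44758616 -0.4446929 ]
 [ 0.0119098   0.90366154  0.42808175  0.64005474]
 [ 0.          0.          0.          1.        ]]
['frame', 'range_z', 'intrinsics', 'world_from_camera', 'W', 'K'] [[354.03733361   0.         252.15128468]
 [  0.         354.03733361 190.75844109]
 [  0.           0.           1.        ]] [[-0.99986337 -0.01263965 -0.01065262  0.62324792]
 [-0.00342122 -0.47225037  0.88145782  1.07336394]
 [-0.01617202  0.88137383  0.47214261  0.6155981 ]
 [ 0.          0.          0.          1.        ]]
[[ 1.31656403e-04  9.58473846e-01  2.85180415e-01  7.22939633e-02]
 [ 9.99999972e-01 -1.82777479e-04  1.52643844e-04 -3.96518123e-04]
 [ 1.98429690e-04  2.85180387e-01 -9.58473843e-01 -1.42721717e-01]
 [ 0.00000000e+00  0.00000000e+00  0.00000000e+00  1.00000000e+00]] [[315.79552733   0.         257.90017627]
 [  0.         315.79552733 194.78587134]
 [  0.           0.           1.        ]]
```

View pics/scene.png

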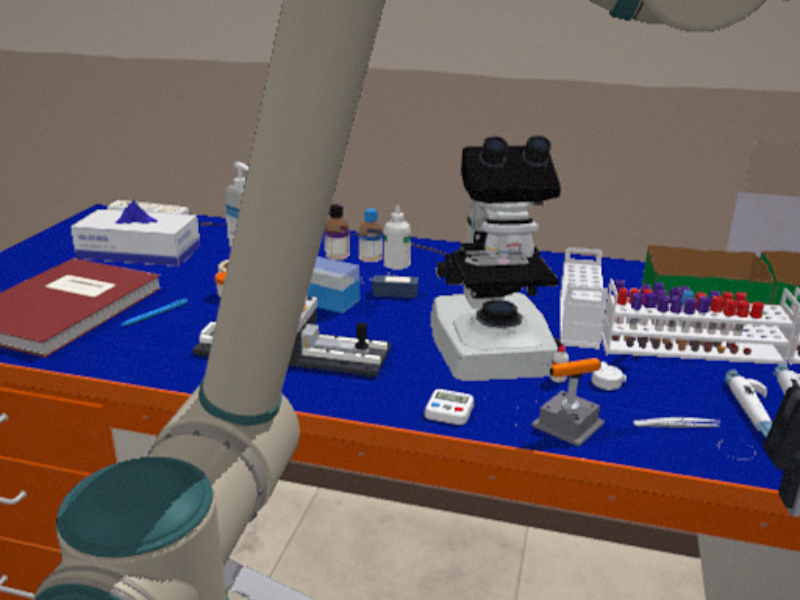

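View pics/side.png

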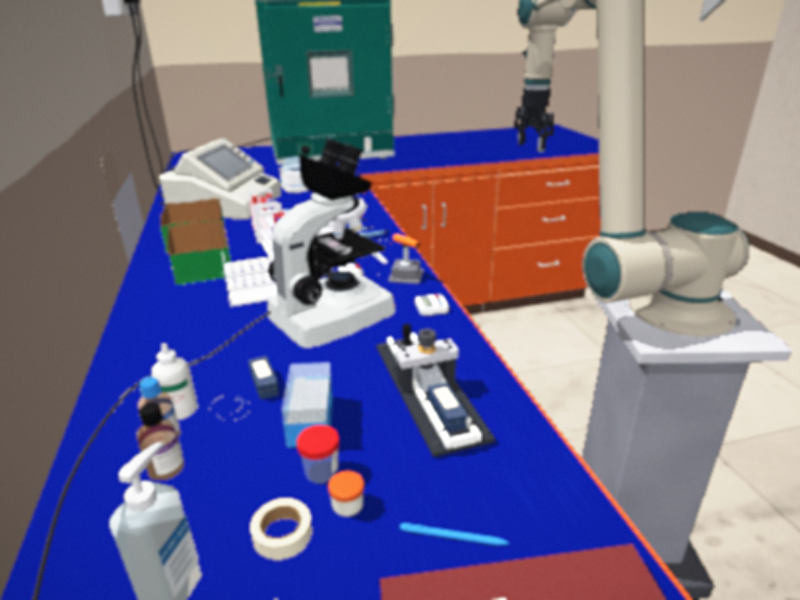

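The scene view shows the orange driver handle at (575,368) of 800x600, knob at (362,335) and timer at (450,405). The side view shows the gate, with the screw head at about (427,340), the knob at (407,335) and the driver at (405,242).

```bash
python3 - <<'E'
from h import *
for n,(u,v) in (('scene',(575,368)),('side',(405,242))):
    P=np.load(n+'.npy');im=cv2.resize(cv2.imread(f'pics/{n}.png'),(512,384));hsv=cv2.cvtColor(im,cv2.COLOR_BGR2HSV)
    m=(hsv[...,0]<18)&(hsv[...,1]>150)&(hsv[...,2]>120)&(P[...,2]>.075)&(P[...,2]<.12)
    u=int(u*.64);v=int(v*.64);w=np.zeros_like(m);w[v-25:v+25,u-25:u+25]=1;m&=w
    p=P[m];print(n,m.sum(),p.min(0),p.max(0),np.median(p,0)); c=p[:,:2]-p[:,:2].mean(0);U,S,V=np.linalg.svd(c);print(V[0])
P=np.load('side.npy')
for (u,v) in [(427,334),(407,328),(393,350),(455,350),(445,405),(380,345),(437,450),(493,437),(432,305),(405,270)]:
    print('side',u,v,P[int(v*.64),int(u*.64)].round(3))
P=np.load('scene.npy')
for (u,v) in [(362,327),(450,405),(570,408),(560,350),(336,345),(389,345),(380,372)]:
    print('scene',u,v,P[int(v*.64),int(u*.64)].round(3))
# top-down pts above bridge
P=np.load('side.npy').reshape(-1,3)
q=P[(P[:,2]>.105)&(P[:,2]<.125)&(P[:,0]>.35)&(P[:,0]<.6)&(abs(P[:,1])<.3)];print(len(q),q.min(0),q.max(0),q.mean(0))
q=P[(P[:,2]>.078)&(P[:,2]<.09)&(P[:,0]>.3)&(P[:,0]<.6)&(abs(P[:,1])<.3)];print(len(q),q.min(0),q.max(0),q.mean(0))
E
```

```text
scene 231 [ 0.57403846 -0.22722921  0.08860062] [ 0.62940169 -0.17246173  0.1072235 ] [ 0.59892825 -0.20026851  0.10095045]
[-0.72243252  0.69144144]
side 65 [ 0.5756135 -0.2150719  0.0901515] [ 0.63663566 -0.16810368  0.10630422] [ 0.60218229 -0.18710086  0.09986813]
[-0.78627712  0.61787401]
side 427 334 [0.578 0.259 0.111]
side 407 328 [0.612 0.169 0.069]
side 393 350 [0.64  0.166 0.014]
side 455 350 [0.53  0.271 0.083]
side 445 405 [0.555 0.375 0.047]
side 380 345 [0.665 0.147 0.017]
side 437 450 [0.571 0.442 0.015]
side 493 437 [0.482 0.413 0.016]
side 432 305 [ 0.553 -0.011  0.017]
side 405 270 [ 0.61  -0.171  0.031]
scene 362 327 [0.605 0.157 0.066]
scene 450 405 [ 0.536 -0.041  0.02 ]
scene 570 408 [ 0.594 -0.201  0.036]
scene 560 350 [ 0.718 -0.143  0.055]
scene 336 345 [0.597 0.201 0.026]
scene 389 345 [0.658 0.137 0.015]
scene 380 372 [0.591 0.112 0.001]
102 [ 0.56220249 -0.1916602   0.10519007] [0.59810935 0.28358865 0.11867028] [0.57873365 0.24110407 0.11354618]
227 [0.52378437 0.2361054  0.07812522] [0.59995396 0.29346205 0.08988584] [0.5621529  0.2703313  0.08417635]
```

```bash
python3 - <<'E'
from h import *
P=np.vstack([np.load(n+'.npy').reshape(-1,3) for n in('scene','side')])
P=P[(P[:,0]>.45)&(P[:,0]<1)&(P[:,1]>-.35)&(P[:,1]<.4)&(P[:,2]>.03)]
for lo,hi in((.03,.07),(.07,.12),(.12,.2),(.2,.3),(.3,.5)):
    q=P[(P[:,2]>lo)&(P[:,2]<hi)]
    H,_,_=np.histogram2d(q[:,0],q[:,1],bins=[np.arange(.45,.96,.05),np.arange(-.35,.41,.05)]);print(lo,hi);print((H>2).astype(int))
E
```

```text
0.03 0.07
[[0 0 0 0 0 0 0 0 0 0 0 0 0 0 0]
 [0 0 0 0 0 0 0 0 0 0 0 1 1 1 1]
 [0 0 1 1 0 0 0 0 0 0 1 1 1 1 1]
 [0 0 1 1 0 0 1 1 0 1 1 1 1 0 0]
 [0 0 0 0 0 1 1 1 1 0 0 0 0 0 0]
 [0 0 0 1 1 1 1 1 1 0 0 0 1 1 1]
 [0 0 0 0 1 1 1 1 1 1 0 0 1 1 0]
 [0 0 0 1 1 1 1 1 1 1 0 0 1 0 0]
 [1 1 1 1 1 1 1 1 1 0 0 1 1 0 0]
 [1 1 1 1 1 1 1 1 0 0 0 1 0 0 0]]
0.07 0.12
[[0 0 0 0 0 0 0 0 0 0 0 0 0 0 0]
 [0 0 0 0 0 0 0 0 0 0 0 1 1 0 0]
 [0 0 1 1 0 0 0 0 0 0 0 1 1 0 0]
 [0 0 1 1 0 0 0 0 0 0 1 0 1 1 0]
 [0 0 0 0 0 0 0 0 0 0 0 0 0 0 0]
 [0 0 0 0 0 1 1 1 0 0 0 0 1 1 1]
 [0 0 0 0 0 1 1 1 1 1 0 0 1 1 1]
 [0 0 0 1 1 1 1 1 1 1 0 0 1 1 1]
 [1 1 1 1 1 1 0 1 1 0 0 0 0 0 0]
 [1 1 1 1 1 1 0 1 0 0 0 0 0 0 0]]
0.12 0.2
[[0 0 0 0 0 0 0 0 0 0 0 0 0 0 0]
 [0 0 0 0 0 0 0 0 0 0 0 0 0 0 0]
 [0 0 0 0 0 0 0 0 0 0 0 0 0 0 0]
 [0 0 0 0 0 0 0 0 0 0 0 0 0 0 0]
 [0 0 0 0 0 1 1 1 0 0 0 0 0 0 0]
 [0 0 0 0 1 1 1 1 1 0 0 0 0 0 0]
 [0 0 0 0 1 1 1 1 1 1 0 0 0 0 0]
 [0 0 0 0 0 1 1 1 1 1 0 0 0 0 0]
 [0 0 0 0 0 0 0 1 1 0 0 0 0 0 0]
 [0 0 0 0 0 0 0 1 0 0 0 0 0 0 0]]
0.2 0.3
[[0 0 0 0 0 0 0 0 0 0 0 0 0 0 0]
 [0 0 0 0 0 0 0 0 0 0 0 0 0 0 0]
 [0 0 0 0 0 0 0 0 0 0 0 0 0 0 0]
 [0 0 0 0 0 0 0 0 0 0 0 0 0 0 0]
 [0 0 0 0 0 1 1 1 0 0 0 0 0 0 0]
 [0 0 0 0 0 1 1 1 1 0 0 0 0 0 0]
 [0 0 0 0 1 1 1 1 1 0 0 0 0 0 0]
 [0 0 0 0 0 0 1 1 1 0 0 0 0 0 0]
 [0 0 0 0 0 0 0 1 1 0 0 0 0 0 0]
 [0 0 0 0 0 0 0 0 0 0 0 0 0 0 0]]
0.3 0.5
[[0 0 0 0 0 0 0 0 0 0 0 0 0 0 0]
 [0 0 0 0 0 0 0 0 0 0 0 0 0 0 0]
 [0 0 0 0 0 0 0 0 0 0 0 0 0 0 0]
 [0 0 0 0 0 0 0 0 0 0 0 0 0 0 0]
 [0 0 0 0 0 0 1 1 0 0 0 0 0 0 0]
 [0 0 0 0 0 1 1 1 1 0 0 0 0 0 0]
 [0 0 0 0 1 1 1 1 1 0 0 0 0 0 0]
 [0 0 0 0 0 1 1 0 0 0 0 0 0 0 0]
 [0 0 0 0 0 0 0 0 0 0 0 0 0 0 0]
 [0 0 0 0 0 0 0 0 0 0 0 0 0 0 0]]
```

```bash
python3 - <<'E'
from h import *
# tool-frame shift to above driver seen by wrist cam, and rows by yaw
T,s=pose();print(totool([.600,-.193,.231]).round(3))
E
```

```text
[ 0.461 -0.145 -0.   ]
```

```bash
python3 -m crank '[[0.04,-0.012,0,0,0,-10],[0.08,-0.025,0,0,0,-20],[0.12,-0.038,0,0,0,-30],[0.16,-0.05,0,0,0,-40],[0.2,-0.063,0,0,0,-50],[0.24,-0.075,0,0,0,-60],[0.28,-0.088,0,0,0,-70],[0.32,-0.1,0,0,0,-80],[0.36,-0.113,0,0,0,-90],[0.4,-0.126,0,0,0,-100],[0.44,-0.138,0,0,0,-108],[0.461,-0.145,0,0,0,-113],[0.461,-0.145,0,0,0,-113],[0.461,-0.145,0,0,0,-113]]' 1
python3 - <<'E'
from h import *
T,s=pose();print(s['qpos'],T.round(3))
d=grab('wrist');P=cloud(d);hsv=cv2.cvtColor(d['frame'],cv2.COLOR_BGR2HSV)
cv2.imwrite('pics/w1.png',d['frame'])
m=(hsv[...,0]<18)&(hsv[...,1]>150)&(hsv[...,2]>100)
m=cv2.morphologyEx(m.astype(np.uint8),cv2.MORPH_OPEN,np.ones((3,3)))
for c in cv2.findContours(m,0,2)[0]:
    if cv2.contourArea(c)>100:
        r=cv2.minAreaRect(c);b=cv2.boxPoints(r);w=np.array([ray(d,*p,.1045) for p in b]);k=np.zeros_like(m);cv2.drawContours(k,[c],-1,1,-1)
        print(r,w.mean(0),np.linalg.norm(w[0]-w[1]),np.linalg.norm(w[1]-w[2]),'zmed',np.median(P[k>0],0))
        for e in(w[1]-w[0],w[2]-w[1]):print(np.degrees(np.arctan2(e[1],e[0])))
E
```

```text
clock: 1.9
position: [0.5991, -0.1935, 0.2306]
ee_rot: [-0.001, 0.358, 0.934, 0.0]
contact_force: [-0.5, -0.0, 0.2]
width: 0.0855
[-4.22946275e-01  3.59938110e-01  1.38162162e+00  2.16445038e-04
  1.40209371e+00 -1.26198912e+00] [[-0.744  0.668 -0.002  0.599]
 [ 0.668  0.744  0.001 -0.193]
 [ 0.002 -0.    -1.     0.231]
 [ 0.     0.     0.     1.   ]]
((36.5, 295.0), (48.0, 73.0), 90.0) [ 0.53563688 -0.42843931  0.1045    ] 0.06980018545624965 0.05492660016357475 zmed [ 0.48188548 -1.2458065  -0.64483321]
48.071652434617036
-51.35695511315614
((261.0, 193.0), (80.0, 18.0), 90.0) [ 0.60563181 -0.1957842   0.1045    ] 0.015384238395749686 0.07396246404767914 zmed [ 0.60361306 -0.194202    0.10432428]
48.07701883506128
-41.29778298173952
((205.74191284179688, 130.8469696044922), (4.9007344245910645, 305.9459228515625), 30.668926239013672) [ 0.53718595 -0.207925    0.1045    ] 0.26197008572798064 0.0036041245655140195 zmed [ 5.26396569e-01 -2.02754846e-01  9.54634598e-05]
104.96892507969825
20.77089269207363
```

View pics/w1.png

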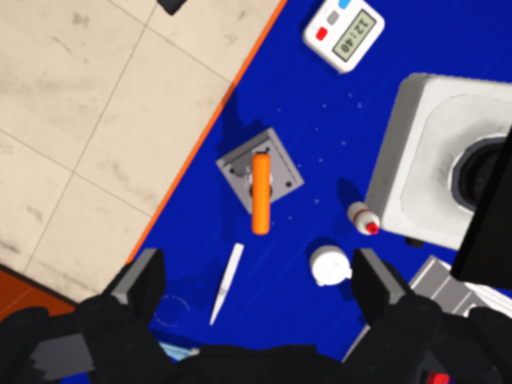

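The wrist view shows the handle centred at pixel (261,193) above the grey stand, and the fingers have clear space. The cast gives (0.605,-0.195), and the length and height agree with the given sizes.

```bash
python3 -m crank '[[-0.002,0.001,0.03,0,0,0],[-0.0055,0.003,0.07,0,0,0],[-0.0055,0.003,0.11,0,0,0],[-0.0055,0.003,0.14,0,0,0],[-0.0055,0.003,0.153,0,0,0],[-0.0055,0.003,0.153,0,0,0],[-0.0055,0.003,0.153,0,0,0]]' 0.55 60 && python3 -m crank '[[0,0,0,0,0,0],[0,0,0,0,0,0],[0,0,0,0,0,0],[0,0,0,0,0,0],[0,0,0,0,0,0],[0,0,0,0,0,0]]' 0 60
python3 - <<'E'
from h import *
T,s=pose();print(s['position'],s['contact_force'],s['moment'],s['effort'],s['width'])
E
```

```text
clock: 2.82
position: [0.6058, -0.1958, 0.0793]
ee_rot: [0.001, 0.358, 0.934, 0.0]
contact_force: [0.5, -0.4, 0.6]
width: 0.0472
clock: 3.58
position: [0.6065, -0.1963, 0.0807]
ee_rot: [0.002, 0.358, 0.934, -0.0]
contact_force: [-0.8, -0.4, 4.9]
width: 0.0144
[ 0.60651546 -0.19629992  0.08074127] [-0.7889383  -0.44543491  4.93379132] [-0.13028055  0.20237036  0.04540185] [ 5.24860807e-01 -4.61499774e+01 -1.94402879e+01  2.75301374e-01
 -2.00668853e-01  8.27315758e-03] 0.014435694546817751
```

```bash
python3 -m crank '[[0,0,-0.01,0,0,0],[0,0,-0.03,0,0,0],[0,0,-0.06,0,0,0],[0,0,-0.1,0,0,0],[0,0,-0.14,0,0,0],[0,0,-0.17,0,0,0],[0,0,-0.18,0,0,0],[0,0,-0.18,0,0,0],[0,0,-0.18,0,0,0]]' 0 60
python3 - <<'E'
from h import *
T,s=pose();print(s['position'],s['contact_force'],s['moment'],s['effort'],s['width'],T.round(3))
d=grab('wrist');cv2.imwrite('pics/w2.png',d['frame'])
tgt=np.array([.58,.265,.26])
for p in([.47,-.15,.26],[.46,.0,.26],[.48,.2,.26],[.58,.265,.26]):print(totool(p).round(3))
E
```

```text
clock: 4.7
position: [0.6051, -0.1956, 0.2589]
ee_rot: [0.0, 0.358, 0.934, -0.0]
contact_force: [-0.1, 0.1, -1.3]
width: 0.0148
[ 0.60511456 -0.19562366  0.25886843] [-0.07416005  0.11643146 -1.29522171] [ 0.0116681  -0.08065719  0.04280877] [ 3.12327698e-02 -4.90282273e+01 -2.64959854e+01  3.67266512e-04
 -2.15023739e-02  1.07970030e-05] 0.014762541757862834 [[-0.744  0.669  0.     0.605]
 [ 0.669  0.744 -0.    -0.196]
 [-0.    -0.    -1.     0.259]
 [ 0.     0.     0.     1.   ]]
[ 0.131 -0.056 -0.001]
[ 0.239  0.048 -0.001]
[ 0.358  0.21  -0.001]
[ 0.327  0.326 -0.001]
```

View pics/w2.png

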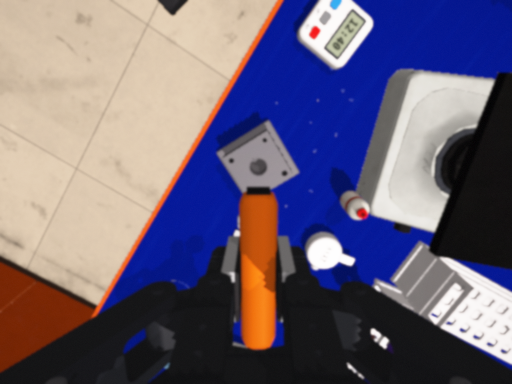

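Driver is held square, with its handle on the tool's centre line. The stand hole is at pixel (258,167). I'll carry it to a viewpoint beside the screw.

```bash
python3 -m crank '[[0.03,-0.012,0,0,0,0],[0.075,-0.032,0,0,0,0],[0.12,-0.05,0,0,0,-5],[0.155,-0.03,0,0,0,-10],[0.19,0.003,0,0,0,-15],[0.225,0.035,0,0,0,-20],[0.255,0.07,0,0,0,-25],[0.285,0.11,0,0,0,-30],[0.315,0.15,0,0,0,-35],[0.345,0.19,0,0,0,-40],[0.345,0.23,0,0,0,-45],[0.333,0.27,0,0,0,-50],[0.32,0.31,0,0,0,-55],[0.305,0.355,0,0,0,-60],[0.297,0.378,0,0,0,-60],[0.297,0.378,0,0,0,-60],[0.297,0.378,0,0,0,-60]]' 0 60
python3 - <<'E'
from h import *
T,s=pose();print(s['position'],s['contact_force'],s['moment'],s['effort'],s['qpos'],T.round(3))
d=grab('wrist');cv2.imwrite('pics/w3.png',cv2.resize(d['frame'],(768,576),interpolation=cv2.INTER_CUBIC));np.savez('w3.npz',f=d['frame'],z=d['range_z'],W=d['W'],K=d['K'],T=T)
E
```

```text
clock: 6.88
position: [0.636, 0.2835, 0.2576]
ee_rot: [-0.002, -0.157, 0.988, -0.0]
contact_force: [-0.4, -0.9, -1.2]
width: 0.0148
[0.63598625 0.28349836 0.25762209] [-0.42348897 -0.87871852 -1.18153049] [-0.00103493 -0.01284842 -0.05083565] [ 4.73346014e-02 -5.31864345e+01 -2.64771992e+01  8.28068121e-03
 -5.74411266e-02  3.04636035e-05] [ 3.19647442e-01  4.54184445e-01  1.16462306e+00 -2.99463147e-04
  1.52588152e+00 -1.56576059e+00] [[-0.951 -0.309 -0.003  0.636]
 [-0.309  0.951 -0.001  0.283]
 [ 0.003 -0.    -1.     0.258]
 [ 0.     0.     0.     1.   ]]
```

View pics/w3.png

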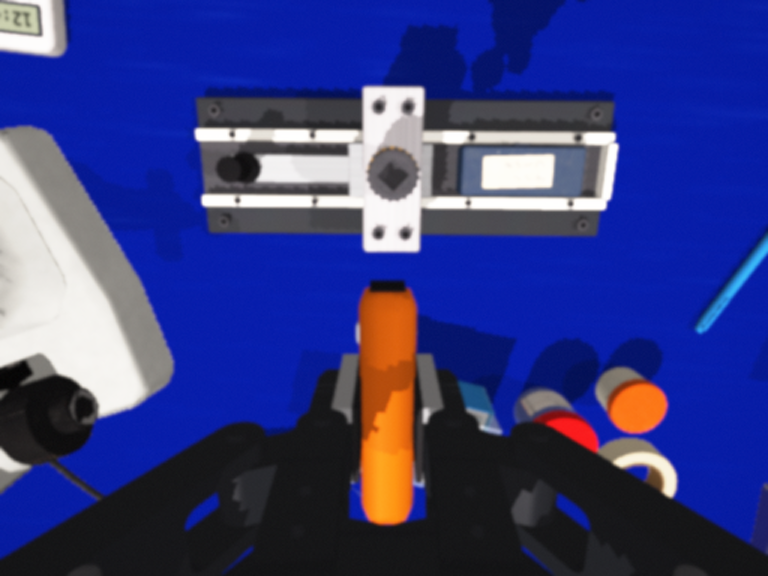

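The recess shows as a dark diamond at (393,176) of 768x576, so it sits about 45° off the tool axes. The knob is at (240,168) and the held handle runs from about (388,288) to (387,520).

```bash
python3 - <<'E'
from h import *
D=np.load('w3.npz');d=dict(frame=D['f'],range_z=D['z'],W=D['W'],K=D['K']);T=D['T'];f=d['frame'];P=cloud(d)
tt=lambda p:T[:3,:3].T@(np.array(p)-T[:3,3])
g=cv2.cvtColor(f,cv2.COLOR_BGR2GRAY)
S=8;c=cv2.resize(g[95:140,238:286],None,fx=S,fy=S,interpolation=cv2.INTER_CUBIC)
print('head z',np.median(P[108:112,255:270],(0,1)))
for th in(35,45,55):
    m=(c<th).astype(np.uint8)
    for k in cv2.findContours(m,0,2)[0]:
        if 2000<cv2.contourArea(k)<20000:
            b=cv2.boxPoints(cv2.minAreaRect(k))/S+[238,95];w=np.array([ray(d,*p,.117) for p in b]);e=w[1]-w[0]
            print(th,b.mean(0),w.mean(0),'side',np.linalg.norm(e),np.linalg.norm(w[2]-w[1]),'ang',np.degrees(np.arctan2(e[1],e[0]))%90,'tool',tt(w.mean(0)))
# head outline z
q=P.reshape(-1,3);h=q[(abs(q[:,2]-.116)<.006)&(abs(q[:,0]-.58)<.04)&(abs(q[:,1]-.265)<.04)];print('headcloud',len(h),h.min(0),h.max(0),(h.min(0)+h.max(0))/2)
h=q[(abs(q[:,2]-.084)<.006)&(abs(q[:,0]-.58)<.09)&(abs(q[:,1]-.265)<.06)];r=cv2.minAreaRect(h[:,:2].astype(np.float32)*1000);print('bridge',r)
# handle
hsv=cv2.cvtColor(f,cv2.COLOR_BGR2HSV);m=((hsv[...,0]<18)&(hsv[...,1]>150)&(hsv[...,2]>100)).astype(np.uint8);m[:,:230]=0;m[:,290:]=0;m[:180]=0
k=max(cv2.findContours(m,0,2)[0],key=cv2.contourArea);r=cv2.minAreaRect(k);b=cv2.boxPoints(r);print('handle',r)
for z in(.2845,): w=np.array([tt(ray(d,*p,z)) for p in b]);print(w.round(4),w.mean(0).round(4))
hp=P[m>0];t=(hp-T[:3,3])@T[:3,:3];print('handle cloud tool',np.percentile(t,[2,50,98],0))
# knob
t=q[(q[:,2]>.062)&(q[:,2]<.075)&(abs(q[:,0]-.608)<.03)&(abs(q[:,1]-.155)<.03)];print('knob',len(t),t.min(0),t.max(0),t.mean(0))
E
```

```text
head z [0.57206349 0.2670645  0.10250987]
55 [262.52265167 117.67349052] [0.57834331 0.26937407 0.117     ] side 0.010613526019906056 0.009260186918875318 ang 63.833201481095955 tool [0.05874881 0.00445153 0.14080319]
headcloud 748 [0.5617249  0.25231718 0.11008767] [0.59299298 0.2833596  0.11964732] [0.57735894 0.26783839 0.1148675 ]
bridge ((576.8818969726562, 267.992431640625), (103.27699279785156, 37.57402420043945), 17.317012786865234)
handle ((258.0, 271.0), (35.99999237060547, 155.99996948242188), 0.0)
[[-0.0335 -0.0076 -0.027 ]
 [ 0.0393 -0.0065 -0.0268]
 [ 0.0393  0.0073 -0.0268]
 [-0.0335  0.0085 -0.027 ]] [ 0.0029  0.0004 -0.0269]
handle cloud tool [[-0.03394607 -0.00687266 -0.02553861]
 [ 0.0071449   0.00082384 -0.02362213]
 [ 0.0360598   0.00767125 -0.01968049]]
knob 268 [0.60161708 0.15331189 0.06219018] [0.61888713 0.17051752 0.07064006] [0.60997438 0.16263606 0.06858277]
```

```bash
python3 - <<'E'
from h import *
D=np.load('w3.npz');d=dict(W=D['W'],K=D['K']);f=D['f'];g=cv2.cvtColor(f,cv2.COLOR_BGR2GRAY)
S=10;c=cv2.resize(g[95:140,240:285],None,fx=S,fy=S,interpolation=cv2.INTER_CUBIC)
cv2.imwrite('pics/rec.png',cv2.normalize(np.clip(c,20,130),None,0,255,cv2.NORM_MINMAX))
for th in(58,62,66,70,74,78):
    m=(c<th).astype(np.uint8);n,l=cv2.connectedComponents(m);
    k=max(cv2.findContours((l==l[225,225]).astype(np.uint8),0,2)[0],key=cv2.contourArea)
    b=cv2.boxPoints(cv2.minAreaRect(k))/S+[240,95];w=np.array([ray(d,*p,.117) for p in b]);e=w[1]-w[0]
    print(th,cv2.contourArea(k),w.mean(0),np.linalg.norm(e),np.linalg.norm(w[2]-w[1]),np.degrees(np.arctan2(e[1],e[0]))%90)
E
```

```text
58 11438.5 [0.57913769 0.26961391 0.117     ] 0.010971858515987358 0.01097397919028504 78.3462895772337
62 13444.0 [0.57803791 0.26883731 0.117     ] 0.01161437414486885 0.011562717343772766 63.02864186724324
66 15906.0 [0.57800572 0.26875207 0.117     ] 0.012017651392489382 0.012068740379381847 63.5191500287668
70 17709.5 [0.57806368 0.26874053 0.117     ] 0.012341861534132496 0.012576739871113555 64.79219449154314
74 19119.0 [0.5779392  0.26872584 0.117     ] 0.012752959277138173 0.012908672209533328 63.52373716965474
78 20451.0 [0.57804112 0.26871593 0.117     ] 0.013056949894868247 0.013254846582532719 64.77605545991173
```

View pics/rec.png

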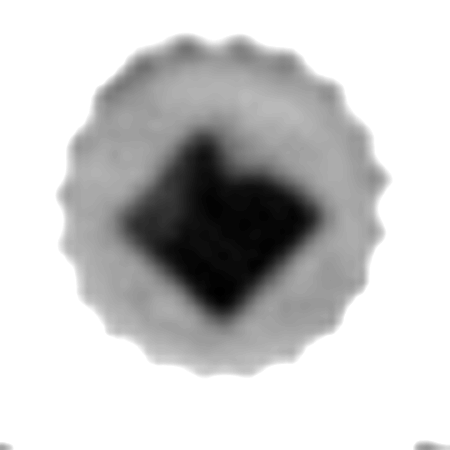

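```bash
python3 -m crank '[[0.012,0.001,0,0,0,-9],[0.025,0.002,0,0,0,-18],[0.038,0.003,0,0,0,-28],[0.05,0.004,0,0,0,-38],[0.0583,0.005,0,0,0,-46],[0.0583,0.005,0.01,0,0,-46],[0.0583,0.005,0.035,0,0,-46],[0.0583,0.005,0.06,0,0,-46],[0.0583,0.005,0.07,0,0,-46],[0.0583,0.005,0.07,0,0,-46],[0.0583,0.005,0.07,0,0,-46]]' 0 60
python3 - <<'E'
from h import *
T,s=pose();print(s['position'],s['contact_force'],s['moment'],s['effort'],s['qpos'],T.round(3))
d=grab('scene');cv2.imwrite('pics/s2.png',cv2.resize(d['frame'][120:280,120:333],(799,600)))
d=grab('side');cv2.imwrite('pics/s3.png',cv2.resize(d['frame'][150:300,190:390],(800,600),interpolation=cv2.INTER_CUBIC))
E
```

```text
clock: 8.3
position: [0.5795, 0.2703, 0.1894]
ee_rot: [-0.0, -0.53, 0.848, -0.0]
contact_force: [0.1, -0.0, -0.7]
width: 0.0149
[0.57952145 0.27028267 0.18938422] [ 0.05542136 -0.02546842 -0.73139687] [ 0.02463142 -0.01407489 -0.01017928] [-1.92948949e-02 -4.86163187e+01 -2.43188918e+01 -2.74926359e-03
  3.10835859e-02  4.63715871e-03] [ 3.27825353e-01  3.96352424e-01  1.42722972e+00 -3.07373894e-04
  1.31807831e+00 -2.35973946e+00] [[-0.439 -0.899  0.     0.58 ]
 [-0.899  0.439 -0.     0.27 ]
 [ 0.    -0.    -1.     0.189]
 [ 0.     0.     0.     1.   ]]
```

View pics/s3.png

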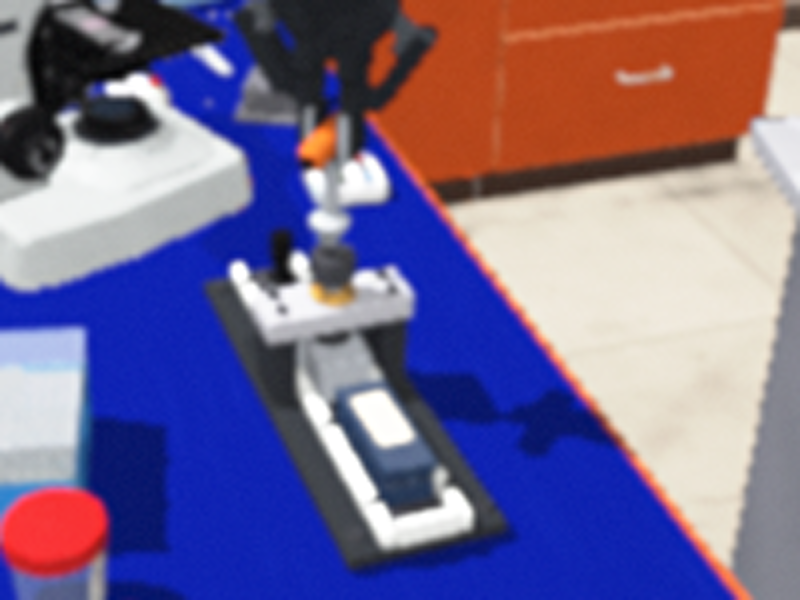

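The side view shows the driver's shoulder (328,222) right over the screw head (333,262). Next is a gentle descent.

```bash
python3 -m crank '[[0,0,0.004,0,0,0],[0,0,0.008,0,0,0],[0,0,0.01,0,0,0],[0,0,0.011,0,0,0],[0,0,0.012,0,0,0],[0,0,0.012,0,0,0]]' 0 60; python3 -c "
from h import *
T,s=pose();print(s['position'],s['contact_force'],s['moment'],s['effort'][3:])"
```

```text
clock: 9.15
position: [0.5797, 0.2704, 0.179]
ee_rot: [0.001, -0.53, 0.848, -0.0]
contact_force: [-1.8, -0.1, 5.8]
width: 0.0149
[0.57965395 0.27036874 0.17903375] [-1.84236047 -0.13144499  5.76825573] [-0.08638083  0.41389054  0.03742374] [-0.01063628 -0.8044027   0.00527154]
```

```bash
python3 -m crank '[[0,0,-0.001,0,0,0],[0.0005,0.0012,-0.001,0,0,0],[0.0005,0.0012,0,0,0,0],[0.0005,0.0012,0.001,0,0,0],[0.0005,0.0012,0.002,0,0,0],[0.0005,0.0012,0.003,0,0,0],[0.0005,0.0012,0.003,0,0,0]]' 0 60; python3 -c "
from h import *
T,s=pose();print(s['position'],s['contact_force'],s['moment'],s['effort'][3:])"
```

```text
clock: 10.02
position: [0.5788, 0.2706, 0.1786]
ee_rot: [0.002, -0.53, 0.848, -0.001]
contact_force: [-3.0, -1.2, 11.0]
width: 0.0147
[0.57884171 0.2705819  0.1785588 ] [-3.01357405 -1.19169085 10.98638189] [-0.1493614   0.45923007  0.06293032] [ 0.03547448 -1.01060763  0.00431519]
```

```bash
python3 - <<'E'
from h import *
o=[]
for n in('scene','side'):
    d=grab(n);C=np.linalg.inv(d['W'])@np.array([.578,.2687,.117,1]);K=d['K'];u=K[0,2]-K[0,0]*C[0]/C[2];v=K[1,2]+K[1,1]*C[1]/C[2];print(n,u,v)
    u,v=int(u),int(v);np.save(n+'_z2.npy',cloud(d)[v-25:v+25,u-20:u+20]);o.append(cv2.resize(d['frame'][v-28:v+28,u-20:u+20],(400,560),interpolation=cv2.INTER_CUBIC))
cv2.imwrite('pics/c2.png',np.hstack(o))
E
```

```text
scene 188.36675534794313 185.14902841151053
side 273.1706969285118 212.83469004113425
```

View pics/c2.png

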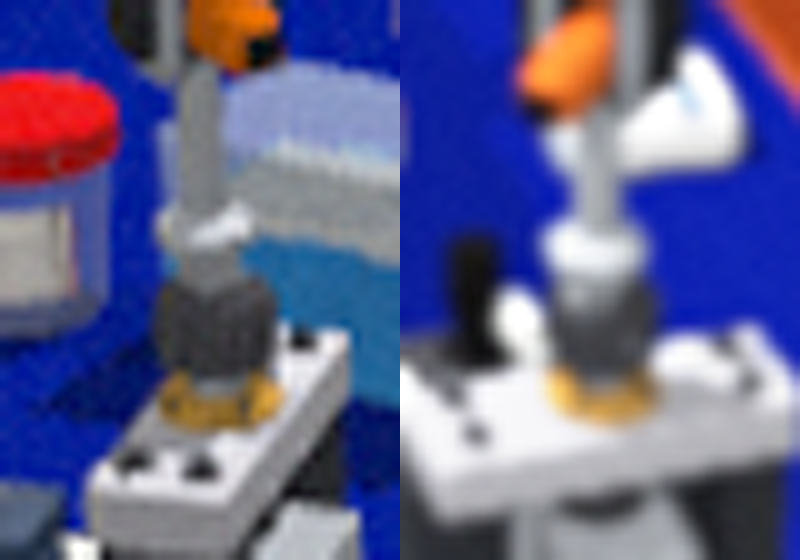

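Scene crop: the shoulder (centre 206) sits left of the head (216). Side crop: 594 against 602. So the tip is about 3 mm off along tool +x, resting on the head. I'll lift, shift and try again.

```bash
python3 -m crank '[[0,0,-0.003,0,0,0],[0.0015,0,-0.004,0,0,0],[0.003,0,-0.004,0,0,0],[0.003,0,-0.002,0,0,0],[0.003,0,0,0,0,0],[0.003,0,0.001,0,0,0],[0.003,0,0.002,0,0,0],[0.003,0,0.003,0,0,0],[0.003,0,0.003,0,0,0]]' 0 60; python3 -c "
from h import *
T,s=pose();print(s['position'],s['contact_force'],s['moment'],s['effort'][3:])"
```

```text
clock: 11.25
position: [0.5775, 0.2678, 0.1755]
ee_rot: [0.002, -0.53, 0.848, -0.001]
contact_force: [-0.3, -0.6, -1.2]
width: 0.0144
[0.57745465 0.26781124 0.17545246] [-0.27734105 -0.58714624 -1.18417369] [-0.1084729   0.01942338 -0.00898533] [ 0.09706227 -0.12697506 -0.00020264]
```

```bash
python3 -m crank '[[0,0,0.0015,0,0,0],[0,0,0.003,0,0,0],[0,0,0.0045,0,0,0],[0,0,0.006,0,0,0],[0,0,0.007,0,0,0],[0,0,0.007,0,0,0]]' 0 60; python3 -c "
from h import *
T,s=pose();print(s['position'],s['contact_force'],s['moment'],s['effort'][3:])"
```

```text
clock: 12.0
position: [0.5775, 0.2678, 0.1683]
ee_rot: [0.002, -0.53, 0.848, -0.001]
contact_force: [-0.7, -0.0, -1.9]
width: 0.0149
[0.57745483 0.2678019  0.16829099] [-0.72931406 -0.04585599 -1.88082492] [-0.03485399  0.05350774  0.03588392] [ 0.09633857 -0.13713305 -0.00039273]
```

Seated about 12 mm with no force. Now turning clockwise in steps (contact can't come before 0.87 rad).

```bash
cat > r.py <<'E'
from h import *
T,s=pose()
with open('log.txt','a') as f:
    l=f"t{s['clock']:.2f} j6 {s['qpos'][5]:.4f} yaw {np.degrees(np.arctan2(T[1,0],T[0,0])):.2f} z {T[2,3]:.4f} F {s['contact_force'].round(2)} M {s['moment'].round(3)} eff {s['effort'][3:].round(4)}";f.write(l+'\n')
print(l)
E
python3 r.py
python3 -m crank '[[0,0,0.0003,0,0,5],[0,0,0.0003,0,0,10],[0,0,0.0003,0,0,10]]' >/dev/null; python3 r.py
python3 -m crank '[[0,0,0.0003,0,0,5],[0,0,0.0003,0,0,10],[0,0,0.0003,0,0,10]]' >/dev/null; python3 r.py
python3 -m crank '[[0,0,0.0003,0,0,5],[0,0,0.0003,0,0,10],[0,0,0.0003,0,0,10]]' >/dev/null; python3 r.py
python3 -m crank '[[0,0,0.0003,0,0,5],[0,0,0.0003,0,0,10],[0,0,0.0003,0,0,10]]' >/dev/null; python3 r.py
```

```text
t12.00 j6 -2.3626 yaw -115.99 z 0.1683 F [-0.73 -0.05 -1.88] M [-0.035  0.054  0.036] eff [ 0.0963 -0.1371 -0.0004]
t12.38 j6 -2.1890 yaw -125.93 z 0.1678 F [-1.22 -1.04 -1.15] M [-0.119  0.247 -0.005] eff [ 0.0834 -0.4931  0.1835]
t12.75 j6 -2.0167 yaw -135.80 z 0.1676 F [-0.94 -0.39 -1.38] M [-0.026  0.212 -0.036] eff [-0.0117 -0.3259  0.1769]
t13.12 j6 -1.8449 yaw -145.65 z 0.1673 F [-0.89 -0.03 -0.99] M [-0.005  0.135  0.025] eff [-0.08   -0.2806  0.1733]
t13.50 j6 -1.6735 yaw -155.47 z 0.1671 F [ 0.18  0.04 -1.72] M [-0.013  0.151 -0.012] eff [-0.1322 -0.2479  0.1718]
```

```bash
python3 -m crank '[[0,0,0.0003,0,0,5],[0,0,0.0003,0,0,10],[0,0,0.0003,0,0,10]]' >/dev/null; python3 r.py
python3 -m crank '[[0,0,0.0003,0,0,5],[0,0,0.0003,0,0,10],[0,0,0.0003,0,0,10]]' >/dev/null; python3 r.py
python3 -m crank '[[0,0,0.0003,0,0,5],[0,0,0.0003,0,0,10],[0,0,0.0003,0,0,10]]' >/dev/null; python3 r.py
python3 -m crank '[[0,0,0.0003,0,0,5],[0,0,0.0003,0,0,10],[0,0,0.0003,0,0,10]]' >/dev/null; python3 r.py
```

```text
t13.88 j6 -1.5023 yaw -165.28 z 0.1668 F [-1.81  0.27 -1.13] M [ 0.034  0.144 -0.003] eff [-0.1731 -0.2118  0.1709]
t14.25 j6 -1.3312 yaw -175.08 z 0.1665 F [-0.13  0.23 -1.08] M [0.148 0.158 0.016] eff [-0.2051 -0.1723  0.1702]
t14.62 j6 -1.1602 yaw 175.12 z 0.1662 F [-0.35  0.33 -1.4 ] M [0.153 0.066 0.012] eff [-0.2294 -0.1271  0.17  ]
t15.00 j6 -0.9892 yaw 165.32 z 0.1659 F [ 0.17  0.13 -2.29] M [0.105 0.11  0.02 ] eff [-0.2433 -0.081   0.1696]
```

```bash
for i in 1; do :; done
python3 -m crank '[[0,0,0.0003,0,0,5],[0,0,0.0003,0,0,10],[0,0,0.0003,0,0,10]]' >/dev/null; python3 r.py
python3 -m crank '[[0,0,0.0003,0,0,5],[0,0,0.0003,0,0,10],[0,0,0.0003,0,0,10]]' >/dev/null; python3 r.py
python3 -m crank '[[0,0,0.0003,0,0,5],[0,0,0.0003,0,0,10],[0,0,0.0003,0,0,10]]' >/dev/null; python3 r.py
```

```text
t15.38 j6 -0.8182 yaw 155.52 z 0.1657 F [-1.44  0.   -0.48] M [0.064 0.068 0.026] eff [-0.2459 -0.0465  0.1741]
t15.75 j6 -0.6472 yaw 145.72 z 0.1655 F [-0.77  0.12 -1.53] M [0.131 0.04  0.001] eff [-0.2349 -0.021   0.1829]
t16.12 j6 -0.4763 yaw 135.93 z 0.1653 F [ 0.26  0.98 -1.79] M [0.15  0.034 0.055] eff [-0.2159  0.0102  0.1928]
```

The torque rise shows contact near j6 ≈ -0.905. I'm now 0.43 rad past it, about 10 N, which is on target. Now to ease off within the play and withdraw.

```bash
python3 -m crank '[[0,0,0,0,0,0],[0,0,0,0,0,-2],[0,0,0,0,0,-4],[0,0,0,0,0,-5],[0,0,0,0,0,-5]]' 0 60; python3 r.py
python3 -m crank '[[0,0,-0.002,0,0,0],[0,0,-0.005,0,0,0],[0,0,-0.009,0,0,0],[0,0,-0.014,0,0,0],[0,0,-0.02,0,0,0],[0,0,-0.04,0,0,0],[0,0,-0.07,0,0,0],[0,0,-0.094,0,0,0],[0,0,-0.094,0,0,0]]' 0 60; python3 r.py
python3 - <<'E'
from h import *
d=grab('wrist');cv2.imwrite('pics/w4.png',d['frame']);T,s=pose();print(T.round(3))
for p in([.49,.2,.26],[.46,0,.26],[.47,-.15,.26],[.605,-.1956,.26]):print(totool(p).round(3))
# stand hole from w2
D=cv2.imread('pics/w2.png');q=np.eye(4);q[:3,:3]=[[-.744,.669,0],[.669,.744,0],[0,0,-1]];q[:3,3]=[.6051,-.1956,.2589]
d['W']=q@np.array(d['mount']);g=cv2.cvtColor(D,cv2.COLOR_BGR2GRAY)
m=(g<75).astype(np.uint8);m[:150]=0;m[182:]=0;m[:,:243]=0;m[:,275:]=0
for k in cv2.findContours(m,0,2)[0]:
    if cv2.contourArea(k)>60:
        (u,v),r=cv2.minEnclosingCircle(k);print(u,v,r,cv2.contourArea(k),ray(d,u,v,.032))
E
```

```text
clock: 16.75
position: [0.5776, 0.2686, 0.1652]
ee_rot: [0.002, 0.334, 0.942, 0.002]
contact_force: [0.0, -0.8, -1.0]
width: 0.0153
t16.75 j6 -0.5639 yaw 140.95 z 0.1652 F [ 0.03 -0.78 -0.95] M [ 0.035  0.003 -0.028] eff [ 0.0022 -0.028  -0.0408]
clock: 17.88
position: [0.5784, 0.2689, 0.2618]
ee_rot: [0.004, 0.334, 0.942, 0.004]
contact_force: [-1.0, 1.3, -2.8]
width: 0.0148
t17.88 j6 -0.5639 yaw 140.95 z 0.2618 F [-0.96  1.27 -2.78] M [-0.039  0.033  0.003] eff [0.0017 0.0766 0.    ]
[[-0.777  0.63   0.006  0.577]
 [ 0.63   0.777  0.003  0.269]
 [-0.003  0.006 -1.     0.26 ]
 [ 0.     0.     0.     1.   ]]
[ 0.025 -0.108 -0.001]
[-0.078 -0.283 -0.002]
[-0.18  -0.393 -0.002]
[-0.314 -0.343 -0.001]
258.5384521484375 167.23077392578125 6.6994853019714355 63.0 [ 0.60767161 -0.19685514  0.032     ]
```

```bash
python3 -m crank '[[0.01,-0.03,0,0,0,0],[0.02,-0.07,0,0,0,0],[0.02,-0.115,0,0,0,0],[0,-0.155,-0.001,0,0,0],[-0.025,-0.195,-0.001,0,0,0],[-0.05,-0.24,-0.002,0,0,0],[-0.08,-0.285,-0.002,0,0,0],[-0.115,-0.325,-0.002,0,0,0],[-0.15,-0.36,-0.002,0,0,0],[-0.185,-0.39,-0.002,0,0,0],[-0.23,-0.375,-0.002,0,0,0],[-0.275,-0.358,-0.001,0,0,0],[-0.305,-0.346,-0.001,0,0,0],[-0.315,-0.342,-0.001,0,0,0],[-0.315,-0.342,-0.001,0,0,0],[-0.315,-0.342,-0.001,0,0,0]]' 0 60; python3 r.py
python3 - <<'E'
from h import *
d=grab('wrist');cv2.imwrite('pics/w5.png',d['frame']);T,s=pose();print(T.round(4))
g=cv2.cvtColor(d['frame'],cv2.COLOR_BGR2GRAY)
m=(g<75).astype(np.uint8);m[:145]=0;m[184:]=0;m[:,:240]=0;m[:,280:]=0
for k in cv2.findContours(m,0,2)[0]:
    if cv2.contourArea(k)>40:
        (u,v),r=cv2.minEnclosingCircle(k);w=ray(d,u,v,.032);print(u,v,r,cv2.contourArea(k),w,totool(w))
print(totool([.6065,-.1959,.2]))
E
```

```text
clock: 19.92
position: [0.6053, -0.1949, 0.2595]
ee_rot: [0.001, 0.334, 0.943, 0.002]
contact_force: [-0.4, 0.8, -1.8]
width: 0.0151
t19.93 j6 -1.3138 yaw 140.96 z 0.2595 F [-0.42  0.81 -1.84] M [-0.022 -0.015  0.029] eff [ 0.0292 -0.0584 -0.0002]
[[-0.7767  0.6298  0.0052  0.6054]
 [ 0.6298  0.7767  0.0033 -0.1949]
 [-0.002   0.0059 -1.      0.2599]
 [ 0.      0.      0.      1.    ]]
257.1511535644531 167.73255920410156 6.100160598754883 46.5 [ 0.60849494 -0.19688396  0.032     ] [-0.00316016 -0.00091505  0.22792897]
[-0.00132096 -0.00042176  0.05992504]
```

```bash
python3 -m crank '[[-0.001,-0.001,0.03,0,0,0],[-0.0013,-0.001,0.08,0,0,0],[-0.0013,-0.001,0.12,0,0,0],[-0.0013,-0.001,0.145,0,0,0],[-0.0013,-0.001,0.158,0,0,0],[-0.0013,-0.001,0.163,0,0,0],[-0.0013,-0.001,0.166,0,0,0],[-0.0013,-0.001,0.168,0,0,0],[-0.0013,-0.001,0.168,0,0,0]]' 0 60; python3 r.py
```

```text
clock: 21.1
position: [0.6069, -0.1961, 0.0924]
ee_rot: [0.002, 0.334, 0.943, 0.002]
contact_force: [-0.5, 0.2, -0.7]
width: 0.015
t21.10 j6 -1.3166 yaw 140.96 z 0.0924 F [-0.49  0.2  -0.68] M [ 0.015  0.011 -0.014] eff [ 0.0273 -0.0408 -0.    ]
```

```bash
python3 -m crank '[[0,0,0.002,0,0,0],[0,0,0.005,0,0,0],[0,0,0.008,0,0,0],[0,0,0.0095,0,0,0],[0,0,0.0105,0,0,0],[0,0,0.0105,0,0,0]]' 0 60; python3 r.py
```

```text
clock: 21.85
position: [0.607, -0.196, 0.0818]
ee_rot: [0.002, 0.334, 0.943, 0.002]
contact_force: [-0.0, -1.0, -1.9]
width: 0.015
t21.85 j6 -1.3166 yaw 140.96 z 0.0818 F [-0.03 -1.01 -1.94] M [-0.03  -0.008 -0.061] eff [ 0.0267 -0.0304 -0.0001]
```

Bit is about 13 mm down the hole with no load. Release and lift, then look.

```bash
python3 -m crank '[[0,0,0.001,0,0,0],[0,0,0.001,0,0,0]]' 0 20; python3 r.py
python3 -m crank '[[0,0,0,0,0,0],[0,0,0,0,0,0],[0,0,0,0,0,0],[0,0,0,0,0,0]]' 0.55 20; python3 r.py
python3 -m crank '[[0,0,-0.01,0,0,0],[0,0,-0.03,0,0,0],[0,0,-0.07,0,0,0],[0,0,-0.11,0,0,0],[0,0,-0.15,0,0,0],[0,0,-0.18,0,0,0],[0,0,-0.18,0,0,0]]' 0.55; python3 r.py
python3 - <<'E'
from h import *
d=grab('wrist');P=cloud(d);f=d['frame'];hsv=cv2.cvtColor(f,cv2.COLOR_BGR2HSV);cv2.imwrite('pics/w6.png',f)
m=((hsv[...,0]<18)&(hsv[...,1]>150)&(hsv[...,2]>100)).astype(np.uint8);m[:,:230]=0;m[:,290:]=0
k=max(cv2.findContours(m,0,2)[0],key=cv2.contourArea);r=cv2.minAreaRect(k);w=np.array([ray(d,*p,.1045) for p in cv2.boxPoints(r)]);print(r,w.mean(0),np.percentile(P[m>0],[2,50,98],0))
T,s=pose();print(T.round(3))
for p in([.47,-.15,.26],[.46,0,.26],[.51,.12,.26],[.611,.163,.16]):print(totool(p).round(3))
E
```

```text
clock: 22.1
position: [0.607, -0.196, 0.0809]
ee_rot: [0.002, 0.334, 0.943, 0.002]
contact_force: [-0.4, -0.6, -1.0]
width: 0.0151
t22.10 j6 -1.3166 yaw 140.96 z 0.0809 F [-0.42 -0.65 -0.99] M [-0.032 -0.027 -0.024] eff [ 0.0274 -0.0329  0.0001]
clock: 22.6
position: [0.6071, -0.1961, 0.0809]
ee_rot: [0.002, 0.334, 0.943, 0.002]
contact_force: [-0.4, 1.3, 0.1]
width: 0.0465
t22.60 j6 -1.3166 yaw 140.96 z 0.0809 F [-0.38  1.29  0.14] M [ 0.007 -0.059 -0.027] eff [ 0.0251 -0.0247 -0.    ]
clock: 23.48
position: [0.6074, -0.1972, 0.2648]
ee_rot: [0.006, 0.334, 0.943, 0.002]
contact_force: [0.7, 0.4, -0.0]
width: 0.0468
t23.48 j6 -1.3159 yaw 140.96 z 0.2648 F [ 0.72  0.4  -0.  ] M [-0.021  0.031  0.001] eff [0.0254 0.0727 0.0002]
((257.0, 173.5), (73.0, 16.0), 90.0) [ 0.60619401 -0.19578668  0.1045    ] [[ 0.48947855 -0.21903914 -0.00189753]
 [ 0.59197343 -0.18481742  0.10357778]
 [ 0.6338171  -0.06560627  0.1061983 ]]
[[-0.777  0.63   0.009  0.606]
 [ 0.63   0.777  0.002 -0.197]
 [-0.006  0.007 -1.     0.263]
 [ 0.     0.     0.     1.   ]]
[ 0.135 -0.05   0.001]
[0.238 0.061 0.002]
[0.274 0.185 0.002]
[0.224 0.282 0.103]
```

View pics/w6.png

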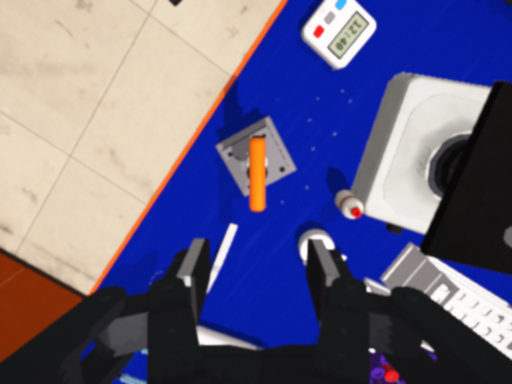

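Driver stands upright in its stand (handle centred at (257,173), top at z 0.104), and nothing else has moved. Next, go above the knob.

```bash
python3 -m crank '[[0.03,-0.01,0,0,0,0],[0.08,-0.03,0,0,0,0],[0.13,-0.045,0.001,0,0,4],[0.165,-0.02,0.001,0,0,8],[0.2,0.02,0.001,0,0,12],[0.235,0.06,0.002,0,0,16],[0.25,0.1,0.002,0,0,20],[0.262,0.14,0.002,0,0,24],[0.274,0.185,0.002,0,0,28],[0.26,0.22,0.01,0,0,32],[0.24,0.255,0.03,0,0,33.7],[0.224,0.282,0.05,0,0,33.7],[0.224,0.282,0.07,0,0,33.7],[0.224,0.282,0.07,0,0,33.7]]' 0.55; python3 r.py
python3 - <<'E'
from h import *
d=grab('wrist');P=cloud(d);f=d['frame'];cv2.imwrite('pics/w7.png',f)
q=P.reshape(-1,3);T,s=pose()
t=q[(q[:,2]>.064)&(q[:,2]<.074)&(abs(q[:,0]-.61)<.025)&(abs(q[:,1]-.162)<.025)];print('knob',len(t),t.min(0),t.max(0),(t.min(0)+t.max(0))/2)
c=(t.min(0)+t.max(0))/2;print('tool',totool([c[0],c[1],.04]),T.round(4))
h=q[(abs(q[:,2]-.084)<.005)&(abs(q[:,0]-.58)<.09)&(abs(q[:,1]-.265)<.07)];print('bridge',len(h),cv2.minAreaRect(h[:,:2].astype(np.float32)*1000))
A=np.vstack([np.load(n+'.npy').reshape(-1,3) for n in('scene','side')]+[q])
a=A[(A[:,0]>.6)&(A[:,0]<.75)&(A[:,1]>-.1)&(A[:,1]<.13)&(A[:,2]>.07)&(A[:,2]<.5)]
for lo in(.6,.63,.66,.69,.72):
    b=a[(a[:,0]>lo)&(a[:,0]<lo+.03)&(a[:,2]>.08)];print(lo,len(b),np.percentile(b[:,1],99.) if len(b)>5 else '')
E
```

```text
clock: 25.28
position: [0.6085, 0.1632, 0.1895]
ee_rot: [0.0, 0.593, 0.805, 0.001]
contact_force: [0.1, -0.1, 1.2]
width: 0.0471
t25.27 j6 -0.1500 yaw 107.27 z 0.1895 F [ 0.05 -0.07  1.16] M [0.004 0.057 0.025] eff [ 0.0086 -0.1712  0.0003]
knob 327 [0.60142486 0.15372126 0.06405751] [0.61888378 0.17113306 0.07076993] [0.61015432 0.16242716 0.06741372]
tool [-0.00100354 -0.00017229  0.151251  ] [[-2.968e-01  9.549e-01  4.600e-03  6.093e-01]
 [ 9.549e-01  2.968e-01  9.000e-04  1.633e-01]
 [-5.000e-04  4.700e-03 -1.000e+00  1.912e-01]
 [ 0.000e+00  0.000e+00  0.000e+00  1.000e+00]]
bridge 6157 ((577.1095581054688, 268.33740234375), (104.28109741210938, 38.26408386230469), 17.517868041992188)
0.6 0 
0.63 28 -0.0008553487981482826
0.66 426 0.021437460406114675
0.69 2255 0.038696770796463845
0.72 2695 0.059374570747414986
```

View pics/w7.png

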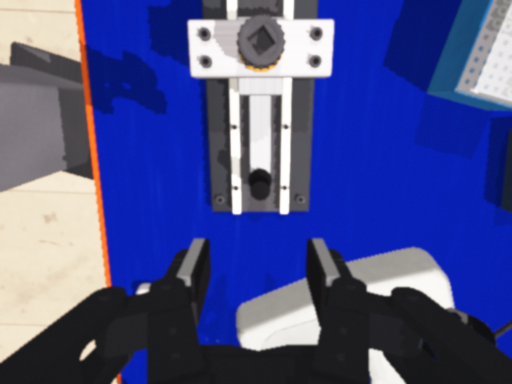

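The view shows the knob at (260,185), centred between the open fingers, and the bridge with the set screw above it. Descending and gripping lightly.

```bash
python3 -m crank '[[-0.001,0,0.03,0,0,0],[-0.001,0,0.07,0,0,0],[-0.001,0,0.11,0,0,0],[-0.001,0,0.135,0,0,0],[-0.001,0,0.145,0,0,0],[-0.001,0,0.148,0,0,0],[-0.001,0,0.148,0,0,0]]' 0.55; python3 r.py
python3 -m crank '[[0,0,0,0,0,0],[0,0,0,0,0,0],[0,0,0,0,0,0],[0,0,0,0,0,0],[0,0,0,0,0,0],[0,0,0,0,0,0]]' 0 40; python3 r.py
```

```text
clock: 26.2
position: [0.6112, 0.1626, 0.0445]
ee_rot: [0.002, 0.593, 0.805, 0.003]
contact_force: [0.5, -0.1, 0.4]
width: 0.0472
t26.20 j6 -0.1516 yaw 107.26 z 0.0445 F [ 0.55 -0.08  0.44] M [-0.031 -0.01  -0.013] eff [-0.0002 -0.0304 -0.    ]
clock: 26.95
position: [0.6119, 0.1625, 0.0455]
ee_rot: [0.003, 0.593, 0.805, 0.003]
contact_force: [-0.2, -0.9, 7.0]
width: 0.0164
t26.95 j6 -0.1516 yaw 107.27 z 0.0455 F [-0.24 -0.85  7.  ] M [-0.148  0.069  0.019] eff [ 0.2113 -0.1928  0.0299]
```

```bash
python3 -m crank '[[0,0,0,0,0,0],[0,0,0,0,0,0]]' 0 40; python3 r.py
```

```text
clock: 27.2
position: [0.6119, 0.1626, 0.0457]
ee_rot: [0.003, 0.593, 0.805, 0.003]
contact_force: [-0.2, -0.4, 4.5]
width: 0.0161
t27.20 j6 -0.1516 yaw 107.27 z 0.0457 F [-0.23 -0.36  4.52] M [0.001 0.156 0.024] eff [-0.0211 -0.321   0.0195]
```

```bash
python3 -m crank '[[0,0,-0.0012,0,0,0],[0,0,-0.0012,0,0,0]]' 0 40; python3 r.py
```

```text
clock: 27.45
position: [0.6115, 0.1625, 0.046]
ee_rot: [0.003, 0.593, 0.805, 0.003]
contact_force: [-0.7, 1.0, -2.1]
width: 0.0166
t27.45 j6 -0.1515 yaw 107.26 z 0.0460 F [-0.71  0.97 -2.14] M [ 0.015 -0.026 -0.031] eff [-0.0682  0.1034 -0.0229]
```

```bash
python3 -m crank '[[-0.002,0,0,0,0,0],[-0.005,0,0,0,0,0],[-0.008,0,0,0,0,0],[-0.011,0,0,0,0,0],[-0.014,0,0,0,0,0]]' 0 40; python3 r.py
```

```text
clock: 28.08
position: [0.6145, 0.1514, 0.0459]
ee_rot: [0.001, 0.593, 0.805, 0.004]
contact_force: [-2.7, 7.1, 0.3]
width: 0.0164
t28.07 j6 -0.1740 yaw 107.21 z 0.0459 F [-2.72  7.1   0.32] M [1.095 0.331 0.005] eff [-2.0648 -0.4783  0.0163]
```

Drag is 7.6 N, which puts about 9 N under the bumper, as intended. Continue drawing it out.

```bash
python3 -m crank '[[-0.004,0,0,0,0,0],[-0.008,0,0,0,0,0],[-0.012,0,0,0,0,0],[-0.016,0,0,0,0,0],[-0.02,0,0,0,0,0],[-0.024,0,0,0,0,0],[-0.028,0,0,0,0,0],[-0.032,0,0,0,0,0],[-0.036,0,0,0,0,0],[-0.04,0,0,0,0,0],[-0.044,0,0,0,0,0],[-0.048,0,0,0,0,0],[-0.05,0,0,0,0,0],[-0.05,0,0,0,0,0]]' 0 40; python3 r.py
```

```text
clock: 29.82
position: [0.6295, 0.1031, 0.0458]
ee_rot: [0.001, 0.593, 0.805, 0.004]
contact_force: [0.2, 0.5, 0.0]
width: 0.0167
t29.82 j6 -0.2520 yaw 107.21 z 0.0458 F [0.17 0.55 0.02] M [-0.049  0.02   0.018] eff [ 0.0608 -0.1695 -0.0035]
```

```bash
python3 -m crank '[[0,0,0,0,0,0],[0,0,0,0,0,0],[0,0,0,0,0,0],[0,0,0,0,0,0]]' 0.55; 
python3 -m crank '[[0,0,-0.01,0,0,0],[0,0,-0.03,0,0,0],[0,0,-0.06,0,0,0],[-0.005,0,-0.1,0,0,0],[-0.01,-0.02,-0.14,0,0,0],[-0.01,-0.04,-0.16,0,0,0],[-0.01,-0.04,-0.16,0,0,0]]'; python3 r.py
python3 - <<'E'
from h import *
d=grab('wrist');P=cloud(d);f=d['frame'];cv2.imwrite('pics/w8.png',f);q=P.reshape(-1,3)
a=np.radians(17.45);ex=np.array([np.cos(a),np.sin(a)]);ey=np.array([-np.sin(a),np.cos(a)]);o=np.array([.5775,.2685])
g=np.c_[(q[:,:2]-o)@ex,(q[:,:2]-o)@ey,q[:,2]]
for n,zl,zh,yl,yh in(('knob',.062,.076,-.2,-.1),('block',.043,.053,-.115,-.02)):
    t=g[(g[:,2]>zl)&(g[:,2]<zh)&(g[:,1]>yl)&(g[:,1]<yh)&(abs(g[:,0])<.03)];print(n,len(t),np.percentile(t,[1,50,99],0).round(4))
d=grab('scene');P=cloud(d);hsv=cv2.cvtColor(d['frame'],cv2.COLOR_BGR2HSV);m=(hsv[...,0]<18)&(hsv[...,1]>150)&(P[...,2]>.075)&(P[...,2]<.12)&(abs(P[...,0]-.605)<.06)&(abs(P[...,1]+.195)<.06);print('drv',np.median(P[m],0))
E
```

```text
clock: 30.32
position: [0.6295, 0.1031, 0.0458]
ee_rot: [0.001, 0.593, 0.805, 0.004]
contact_force: [-0.0, 0.2, -0.9]
width: 0.0468
clock: 31.2
position: [0.5936, 0.0809, 0.2083]
ee_rot: [0.003, 0.594, 0.805, 0.005]
contact_force: [0.7, 0.8, 0.3]
width: 0.047
t31.20 j6 -0.2845 yaw 107.19 z 0.2083 F [0.67 0.8  0.34] M [ 0.007 -0.002 -0.014] eff [-0.0353  0.2186 -0.0187]
knob 310 [[-0.0092 -0.1811  0.0628]
 [-0.0013 -0.1723  0.0689]
 [ 0.0072 -0.1646  0.0705]]
block 3195 [[-0.0199 -0.0927  0.0459]
 [-0.0014 -0.0623  0.048 ]
 [ 0.0173 -0.0343  0.0498]]
drv [ 0.59936507 -0.20039689  0.10101471]
```

View pics/w8.png

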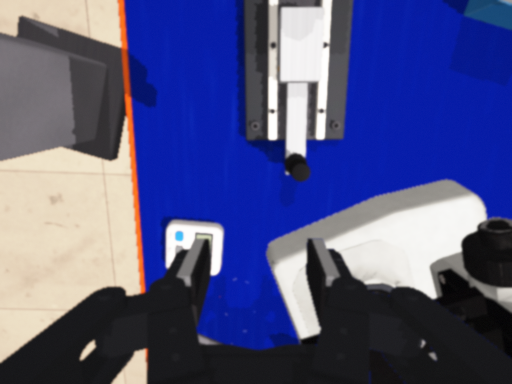

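The block body (302,45) lies between the rails with its top at z 0.048, and the knob at (298,167) is clear. Its centre is at about gate y = -63 mm, x = -1 mm. Handing in.

```bash
python3 -c "
from rig import job
print(job.sign_off())"
```

```text
the job is handed in; nothing more can be done
None
```

The stop is set, the block is drawn clear and lying in the track, and the driver is back in its stand. I handed the job in at about 31 s of robot time; no verdict is reported.

- **Setting the stop:** The first two tries at seating the bit pressed on the head with 6 to 11 N because the tip was about 3 mm off. After shifting it, the bit went in freely. I turned the screw clockwise and felt contact as a rise in the last joint's torque. I stopped 0.43 rad past it, an estimated 10 N.
- **Drawing the block:** Closing on the knob first pressed it down with about 7 N, so I eased that off before pulling. The drag was 7.6 N, which works out to about 9 N under the bumper and agrees with the torque estimate. It fell to about zero once the block was clear.
- **Last checks:** The block's centre is about 63 mm from the screw axis on the knob side and about 1 mm off the track's middle line. It lies flat, with its top at 48 mm. After release, a wrist view showed the driver upright, with its handle top at 104 mm; a later scene measurement agreed with its starting position. The gripper was open and touching nothing.
- **Not checked:** I did not measure the bumper's final height directly, and I did not re-measure the slide box, timer or bottle. The timer and bottle looked unmoved in the view taken after the driver went back; the slide box was last in view before I set the stop.

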